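# Set the stop screw of a tessera levelling jig to its setting block

## Robot

A 6-joint arm with a two-finger parallel gripper is mounted at the origin on the work surface. World frame = base frame: x ahead of the robot, y to its left, z up, the work surface at z = 0. Lengths are in mm, angles in rad, forces in N, time in s.
With the tool pointing down it reaches from about 300 to 775 mm from the base axis. Payload 14.6 kg.
Tool frame: the origin (TCP) lies at the very end of the fingers, on their centre line; the grasp point (between the pads) lies 19 mm behind it; z points along the fingers, y is the line along which they close (so a half turn about z gives the same grasp; the last joint's range is limited). The gripper opens to 94 mm and grips with 3 to 60 N. Pads are 16 mm wide; open, the fingers measure 119 mm over their backs; the gripper's body (75 mm by 177 mm) begins 78 mm behind the grasp point.
Start: joints at [-1.167, 0.3, 1.521, -0, 1.321, -0.067], TCP at [249.471, -490.156, 167.146] pointing down, gripper open.
Joint ranges: [-3.03, 3.03], [-0.79, 2.21], [0.23, 2.52], [-1.04, 4.18], [0, 3.07], [-2.55, 2.55]. Speed limits (rad/s): [2.22, 2.22, 2.57, 3.14, 3.14, 3.14].

## Interface

Orientations are given as [roll, pitch, yaw] about the fixed x, y, z axes, in that order (R = Rz(yaw) Ry(pitch) Rx(roll)).
In Python, from cell import manip, camera, get_calibration gives the robot as it stands. The module is installed in compiled form; this text tells all that it offers.
- The arm moves only by the tool jog_arm, never from a script. Its argument "plan" is one flat list of numbers, 6 for each row, row after row: the shift along the world's x, y, z in m, then the turn, a rotation vector about the world's x, y, z in degrees. A call has 1 to 20 rows; each row is the pose to reach, as a shift and turn from the pose commanded when the call began; what a row does not reach only later rows make up. A row lasts 1/10 s, in which the tool goes at most 50 mm and 8.59 degrees, less where a joint would pass 70% of its speed; a pose out of reach is approached as far as the arm can. A call with a gripper value outside its range is refused whole. "claw" is the finger opening in m, from 0 to 0.094, set as the call begins (left out, the last holds). The fingers move at their own pace and stop on an object; "force" is the grip in N (left out, the last holds). Time passes only in rows, so rows that repeat a pose let the fingers close. It gives the time, the measured TCP pose, the force, the opening and the grip force at its end, in the units of the state.
- manip.read_state(): the state, without advancing time (a new reading comes with each control period).
- camera(name): name is "scene" or "top" or "wrist"; returns (picture, depth): 420x560x3 uint8, red, green, blue; 420x560 float32, mm along the optical axis (not along the pixel's ray), 0 where there is no reading.
- get_calibration(name): a dict with "fx", "fy", "cx", "cy" (pixels), "origin" and "attitude" of the camera in the world. Camera axes: x right, y down, z forward; pixel columns grow to the right and rows downward; lengths in mm; the calibration is good to about 2 mm. A picture is of the moment at which its call begins: read the wrist's pose just before it. get_calibration takes no time and is no camera call; for the wrist camera it gives the pose at the moment of the call.
- manip.sign_off(): hands the job in; it is judged then, once.
The state is a dict: "clock": time; "joints": joint angles; "qd": joint speeds; "effort": joint torques, N m; "eef_pos": TCP position; "eef_rot": TCP orientation; "wrist_force": force on the tool from outside, world axes, zero at the start; "moment": the same for the moment, N m; "finger_gap": finger opening in mm; "finger_force": force on a finger pad.
Only numpy, scipy, OpenCV 4.12 (cv2) and the standard library are available. Lean on these libraries where they do the work, as an engineer would, in place of code of your own. Each camera call takes 0.05 s, during which the arm holds its last target. There are 200 camera calls.

## Task

Take the square key from its wooden rest, fit it fully into the socket of the brass stop screw and turn the screw down until the marble setting block just drags beneath the orange tip: it must still slide to and fro in its channel with a light, definite rub, never jammed. Prove it by sliding the block by its pin under the set tip, with the key left in the screw. Turn the screw only with the key, leave the key standing in the screw and the block under the tip, and do not knock the mug, the glue bottle or the brush pot.

Things in the scene. Friction and masses are not known exactly. Their poses are not given: they have to be found in the camera images.
- jig: green levelling jig fixed to the table: bed 100 (x) x 250 (y) x 16 mm high with a channel along its y axis between two aluminium rails (43 mm apart inside, tops 28 mm above the table). The channel is closed by an end bar at each end: inner faces at jig y = -100 and +110 mm. Origin on the channel's centre line, on the table; z up.
- stop: green bracket on the jig, axes parallel to the jig's. Its post stands on the +x side (x 47 to 81 mm); its arm, 44 mm wide in y, underside 62 and top 78 mm above the table, reaches over the channel and carries the upright stop screw. Origin at table height on the screw's axis (jig x 0, y +55 mm).
- screw_axis (a point): fixed point on the screw's axis, 78 mm above the table (arm's top). Above it stands the screw's brass head, 36 mm square, 24 mm high, top at 114 to 119.5 mm at the start (varies, not measured); socket 15.5 mm square, 19 mm deep, sides parallel to jig x and y at the start. Clockwise from above lowers it 2.0 mm per radian, 5.6 rad in all; turning takes 0.05 N m; it stays put.
- tip_spot (a point): fixed point on the screw's axis at the height of the block's top (36 mm). The screw ends in an orange sprung tip, 12 mm across, at the start 1.5 to 7 mm clear of the block (varies); its spring gives 1 mm per 2 N. A light rub is a tip force of 1.5 to 5 N (pressed in 0.75 to 2.5 mm); over 9 N marks the block.
- block: marble setting block in the channel under the tip, 40 (x) x 170 (y) x 20 mm, 0.22 kg (varies 25 %), free to slide 40 mm between the end bars. Origin at the centre of its underside (16 mm above the table), y along its length towards the screw. Tip on block and block on bed rub with friction about 0.6 each (varies 20 %): sliding takes about 1.2 N more per newton of tip force.
- block_pin (a point): top of the upright brass pin of the block, 16 mm diameter, 45 mm tall, on its centre line 75 mm to the -y side of the block's origin; the pin's top is 81 mm above the table
- key: loose square key, upright, 0.16 kg: steel drive 14 mm square, 16 mm long (lowest 6 mm taper to 8 mm square); round flange 32 mm across, 16 to 22 mm from the bottom, which seats on the screw head or the rest; round shank; red square handle 24 x 24 mm, 44 to 90 mm from the bottom, sides parallel to the drive's. Origin at the bottom, z up the key. Starts with its flange on the key rest.
- key_rest: dark wooden block 70 x 70 x 30 mm fixed to the table, with a loose square hole in its top that holds the key. Origin at the centre of its underside.
- mug: red mug, 76 mm across, 85 mm tall, bystander. Origin at the centre of its underside.
- glue: white glue bottle with orange cap, 48 mm across, 130 mm tall, bystander. Origin at the centre of its underside.
- brush_pot: blue pot with brushes, 72 mm across, 95 mm tall (brushes to 185 mm), bystander. Origin at the centre of its underside.
Mind the look-alikes: they are no part of the job. There is more than one size of the key; the one meant has the size given above.

How it is judged:
By the outcome, as a careful person would: the job done as asked, in the order asked, and still so for the second after the job is handed in, with the robot touching nothing.
It also fails if it takes over 72 s, if anything falls off the work surface, if the arm or the gripper's body presses on something with over 40 N, if the wrist force passes 120 N, or if a joint passes its speed limit or range.

## Working session

There is one attempt and no reset: what is moved stays moved. The work goes in short steps, Python scripts to look and compute and a tool call to move; the robot and the scene stay as the last step left them, time stands still between calls to the robot, and variables do not carry over. Pictures are saved under pics/ and viewed, at most 10 in all, crops included, and the job is handed in when it is done.

Besides the shell and the picture viewer there is one more tool, called as a command line: name --argument value ..., lists and objects as JSON in quotes. jog_arm: Moves the arm, as the interface text tells. Its arguments: {"type":"object","properties":{"plan":{"type":"array"},"claw":{"type":"number"},"force":{"type":"number"}},"required":["plan"]}

```bash
mkdir -p pics; cat > h.py <<'E'
import numpy as np, cv2
from cell import manip, camera, get_calibration
from scipy.spatial.transform import Rotation as R
def grab(n):
    c=get_calibration(n); im,d=camera(n); return c,im,d
def att(c):
    a=np.array(c["attitude"],float)
    return a if a.shape==(3,3) else R.from_euler('xyz',a).as_matrix()
def cloud(c,d):
    v,u=np.indices(d.shape)
    P=np.stack([(u-c["cx"])/c["fx"]*d,(v-c["cy"])/c["fy"]*d,d],-1)
    W=P@att(c).T+np.array(c["origin"]); W[d<=0]=np.nan; return W
def save(im,n): cv2.imwrite("pics/"+n,cv2.cvtColor(im,cv2.COLOR_RGB2BGR))
E
python3 - <<'E'
from h import *
for n in("scene","top"):
    c,im,d=grab(n); print(c); save(im,n+".png"); np.savez(n,im=im,d=d,W=cloud(c,d))
print(manip.read_state())
E
```

```text
{'fx': 379.2899173095537, 'fy': 379.2899173095537, 'cx': 272.16787357954234, 'cy': 205.56026707916627, 'origin': array([ 914.85154791, -670.23343644,  635.44678788]), 'attitude': array([-2.19041046, -0.01446122,  0.54014765])}
{'fx': 471.3470597726494, 'fy': 471.3470597726494, 'cx': 281.47182202247143, 'cy': 209.18021455929028, 'origin': array([ 238.54380968,  -28.69051375, 1514.50511984]), 'attitude': array([-2.94351197,  0.01746178, -1.54275845])}
{'clock': 0.1, 'joints': array([-1.16659557e+00,  3.00407434e-01,  1.52153531e+00,  2.04309126e-05,
        1.32069349e+00, -6.66041589e-02]), 'qd': array([ 0.00075783, -0.00168055, -0.00278657, -0.0008036 ,  0.00022042,
        0.0005594 ]), 'effort': array([ 5.41084148e-05, -5.32648408e+01, -3.53283942e+01,  7.09218462e-02,
        2.34803790e-02, -5.32372644e-05]), 'eef_pos': array([ 249.37228424, -489.90292877,  166.64063482]), 'eef_rot': array([-3.14055271e+00, -8.92012575e-05,  4.70799802e-01]), 'wrist_force': array([-0.02633702,  0.60678688, -0.72076208]), 'moment': array([ 0.00262827, -0.00776758,  0.02239789]), 'finger_force': 0.0, 'finger_gap': 93.80013172418629}
```

View pics/scene.png

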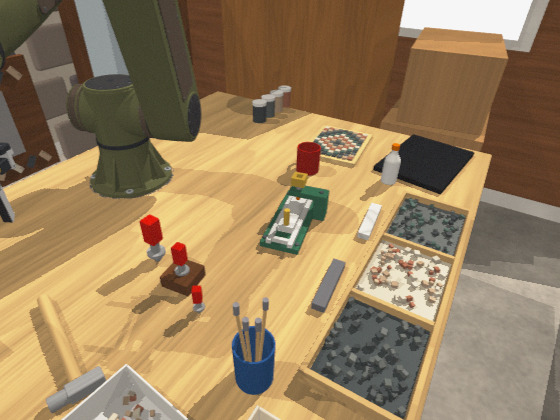

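View pics/top.png

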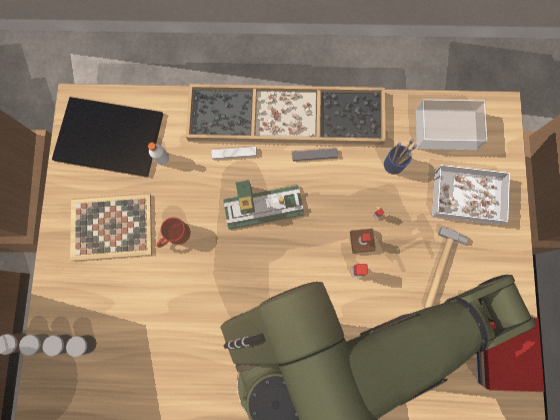

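The scene picture shows the jig at about (295,220) with the brass head at (300,180). The key is in its rest at (180,265), and the look-alike keys stand at (152,235) and (197,297). In the top picture the screw head is at (246,203), the rest at (362,240), the mug at (174,230), the glue at (157,152) and the pot at (398,158).

```bash
python3 - <<'E'
from h import *
for n,boxes in (("top",{"key":(335,220,385,262),"jig":(215,175,310,235)}),("scene",{"key":(160,235,208,295),"jig":(255,165,335,255)})):
    z=np.load(n+".npz"); im,W=z["im"],z["W"]
    hsv=cv2.cvtColor(im,cv2.COLOR_RGB2HSV)
    for k,(a,b,c,d) in boxes.items():
        P=W[b:d,a:c].reshape(-1,3); H=hsv[b:d,a:c].reshape(-1,3).astype(int); 
        def rep(t,m):
            Q=P[m&np.isfinite(P[:,0])]
            if len(Q)<3: print(n,t,len(Q));return
            r=cv2.minAreaRect(Q[:,:2].astype(np.float32))
            print(n,t,len(Q),"med",np.median(Q,0).round(1),"rect",np.round(r[0],1),np.round(r[1],1),round(r[2],1),"z",np.percentile(Q[:,2],[2,98]).round(1))
        red=((H[:,0]<8)|(H[:,0]>172))&(H[:,1]>180)&(H[:,2]>90)
        if k=="key":
            rep("redtop",red&(P[:,2]>90)); rep("red",red)
            rep("rest top",(~red)&(abs(P[:,2]-30)<5)); rep("dark",(H[:,2]<90)&(P[:,2]>22)&(P[:,2]<36))
        else:
            y=(abs(H[:,0]-24)<7)&(H[:,1]>120)
            rep("head",P[:,2]>105); rep("pin",(P[:,2]>70)&y&(P[:,2]<86)); rep("armtop",(abs(P[:,2]-78)<4)&(H[:,0]>35)&(H[:,0]<95)); rep("bed",(abs(P[:,2]-16)<4)&(H[:,0]>35)&(H[:,0]<95)); rep("rails",abs(P[:,2]-28)<4)
E
```

```text
top redtop 0
top red 0
top rest top 353 med [ 435.6 -249.    29.9] rect [ 442.3 -254.3] [70.5 70.7] 6.8 z [25.2 34.7]
top dark 0
top head 125 med [534.9 114.5 116.2] rect [535.  114.5] [37.2 36.1] 11.3 z [106.7 121.9]
top pin 14 med [557.6   7.   79.8] rect [548.8  64. ] [ 11.9 128.1] 11.1 z [74.4 83.9]
top armtop 175 med [585.1 124.2  77.7] rect [562.7 121.1] [101.1  42.4] 10.0 z [74.3 81.7]
top bed 410 med [533.9  27.5  16. ] rect [545.7  65.7] [ 98.8 248.2] 12.5 z [12.2 19.7]
top rails 562 med [537.9  58.7  28.1] rect [543.1  65. ] [ 92.2 252.7] 17.5 z [24.3 31.7]
scene redtop 140 med [ 449.  -260.1  102.2] rect [ 446.3 -257.2] [23.9 22.9] 1.9 z [ 90.4 105.4]
scene red 393 med [ 455.2 -265.6   78.6] rect [ 455.6 -259.8] [ 32.8 196.6] 63.3 z [ 12.  104.6]
scene rest top 686 med [ 452.6 -263.4   29.4] rect [ 413.9 -254.9] [140.   79.9] 0.7 z [25.9 34.5]
scene dark 187 med [ 445.3 -283.7   27.8] rect [ 446. -258.] [71.2 66.2] 7.9 z [22.5 31.3]
scene head 157 med [539.1 106.2 115.3] rect [537.8 113.5] [36.7 39.8] 11.8 z [105.3 117.9]
scene pin 34 med [562.2   1.2  79.3] rect [561.1   4.4] [12.5 14.8] 28.7 z [71.1 81.7]
scene armtop 305 med [575.2 113.6  77.5] rect [567.3 118.3] [102.3  46.6] 11.0 z [74.7 80.2]
scene bed 737 med [575.9   4.   15.6] rect [564.4  63.6] [130.3 244.7] 12.1 z [12.5 19.1]
scene rails 635 med [565.   24.5  27.6] rect [549.3 142.5] [125.  402.5] 15.8 z [24.4 31.4]
```

```bash
python3 - <<'E'
from h import *
s=manip.read_state(); c=get_calibration("wrist")
T=R.from_euler('xyz',s["eef_rot"])
print("cam in tool",T.inv().apply(np.array(c["origin"])-s["eef_pos"]).round(1), "axes in tool\n",(T.as_matrix().T@att(c)).round(2),c["fx"])
print(T.as_matrix().round(2))
E
```

```text
cam in tool [ 7.190e+01 -1.000e-01 -2.176e+02] axes in tool
 [[-0.   -0.97 -0.25]
 [ 1.   -0.   -0.  ]
 [ 0.   -0.25  0.97]] 349.5838271865536
[[ 0.89  0.45 -0.  ]
 [ 0.45 -0.89  0.  ]
 [ 0.   -0.   -1.  ]]
```

jog_arm --plan '[0.02,0.02,0.04,0,0,0,0.045,0.045,0.07,0,0,0,0.07,0.075,0.09,0,0,-3,0.09,0.11,0.1,0,0,-6,0.11,0.14,0.1,0,0,-9,0.13,0.17,0.1,0,0,-12,0.15,0.2,0.1,0,0,-15,0.165,0.22,0.1,0,0,-18,0.175,0.234,0.1,0,0,-20,0.175,0.234,0.1,0,0,-20,0.175,0.234,0.1,0,0,-20,0.175,0.234,0.1,0,0,-20]' --claw 0.05

```text
clock: 1.3
eef_pos: [424.0, -256.8, 267.0]
eef_rot: [-3.141, 0.0, 0.122]
wrist_force: [0.1, -0.4, -0.6]
finger_gap: 50.4
finger_force: 0.0
```

```bash
python3 - <<'E'
from h import *
c,im,d=grab("wrist"); W=cloud(c,d); save(im,"w1.png"); np.savez("w1",im=im,W=W)
s=manip.read_state();print(s["eef_pos"],s["joints"].round(3))
hsv=cv2.cvtColor(im,cv2.COLOR_RGB2HSV).astype(int)
red=((hsv[...,0]<8)|(hsv[...,0]>172))&(hsv[...,1]>150)
for z0,z1 in((99,109),(40,100),(110,200)):
    m=red&(W[...,2]>z0)&(W[...,2]<z1)
    n,l,st,ce=cv2.connectedComponentsWithStats(m.astype(np.uint8))
    for i in range(1,n):
        if st[i,4]<60: continue
        Q=W[l==i];r=cv2.minAreaRect(Q[:,:2].astype(np.float32));print(z0,st[i],np.round(r[0],1),np.round(r[1],1),round(r[2],1),np.median(Q,0).round(1))
E
```

```text
[ 424.01692055 -256.82406625  267.03124983] [-0.618  0.118  1.51  -0.     1.514  0.831]
99 [265 161  22  22 457] [ 444.6 -254.5] [23.4 23.2] 7.4 [ 444.9 -254.9  103.9]
99 [238 239  27   7  72] [ 362.3 -236.7] [29.9  2.4] 87.5 [ 362.5 -237.3  104.3]
99 [520 376  21   8  97] [ 219.8 -609.7] [32.1  3.2] 89.7 [ 219.9 -609.7  103.8]
40 [316  88  21  21 283] [ 529.7 -302.7] [17.3 18.4] 33.2 [ 529.2 -301.7   69.1]
40 [239 230  27  13 207] [ 362.4 -237.1] [30.3  3.4] 86.2 [ 362.5 -237.3   84.3]
40 [521 373  21   6  80] [ 219.8 -617.7] [ 2.4 32. ] 1.1 [ 219.9 -618.    95.2]
110 [234 242  31  31 784] [ 347.8 -236.6] [31.3 31. ] 89.7 [ 350.1 -236.4  122.3]
110 [517 381  23  33 446] [ 203.6 -600.7] [27.7 36.6] 84.3 [ 211.  -600.5  120. ]
```

View pics/w1.png

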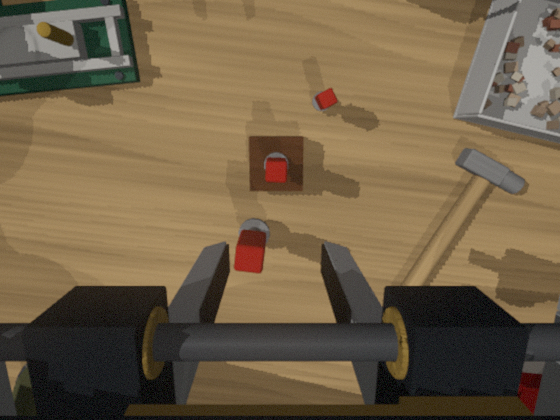

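jog_arm --plan '[0.003,0,0,0,0,8.5,0.006,0,0,0,0,17,0.009,0,0,0,0,25.5,0.012,0.001,0,0,0,34,0.015,0.001,0,0,0,42.5,0.018,0.001,0,0,0,51,0.0205,0.002,0,0,0,59.5,0.0205,0.002,0,0,0,68,0.0205,0.002,0,0,0,76.5,0.0205,0.002,0,0,0,85,0.0205,0.002,0,0,0,93.5,0.0205,0.002,0,0,0,102,0.0205,0.002,0,0,0,110.5,0.0205,0.002,0,0,0,119,0.0205,0.002,0,0,0,127.5,0.0205,0.002,0,0,0,136,0.0205,0.002,0,0,0,144.5,0.0205,0.002,0,0,0,153,0.0205,0.002,0,0,0,161.5,0.0205,0.002,0,0,0,170]'

```text
clock: 3.35
eef_pos: [444.5, -254.8, 267.1]
eef_rot: [-3.142, -0.0, 3.094]
wrist_force: [-0.4, 0.7, -0.0]
finger_gap: 50.1
finger_force: 0.0
```

jog_arm --plan '[0,0,-0.02,0,0,8,0,0,-0.05,0,0,10.4,0,0,-0.08,0,0,10.4,0,0,-0.1,0,0,10.4,0,0,-0.12,0,0,10.4,0,0,-0.12,0,0,10.4,0,0,-0.12,0,0,10.4]'

```text
clock: 4.05
eef_pos: [444.9, -254.7, 147.7]
eef_rot: [-3.141, 0.0, -3.013]
wrist_force: [0.7, 0.5, 0.9]
finger_gap: 50.3
finger_force: 0.0
```

jog_arm --plan '[0,0,-0.03,0,0,0,0,0,-0.06,0,0,0,0,0,-0.075,0,0,0,0,0,-0.078,0,0,0,0,0,-0.078,0,0,0,0,0,-0.078,0,0,0]'

```text
clock: 4.65
eef_pos: [445.7, -254.7, 70.7]
eef_rot: [-3.14, 0.002, -3.013]
wrist_force: [-1.4, 0.2, -0.1]
finger_gap: 49.9
finger_force: 0.0
```

jog_arm --plan '[0,0,0,0,0,0,0,0,0,0,0,0,0,0,0,0,0,0,0,0,0,0,0,0,0,0,0,0,0,0,0,0,0,0,0,0,0,0,0,0,0,0,0,0,0,0,0,0]' --claw 0.0 --force 30

```text
clock: 5.45
eef_pos: [445.0, -254.1, 69.1]
eef_rot: [3.142, -0.0, -3.013]
wrist_force: [0.1, -0.5, 0.4]
finger_gap: 0.9
finger_force: 0.0
```

```bash
python3 - <<'E'
from h import *
for i in range(3):
    c,im,d=grab("scene"); s=manip.read_state();print(s["eef_pos"],s["wrist_force"],s["finger_gap"],s["eef_rot"])
E
```

```text
[ 444.98685615 -254.15831573   69.13687562] [ 0.16466249  0.09161352 -1.18866479] 0.4169260326930918 [-3.14158306e+00 -1.27149213e-07 -3.01284570e+00]
[ 444.97708242 -254.14925763   69.14042989] [0.11915626 0.42128527 0.37433618] -0.03048434628722031 [ 3.14158991e+00 -1.09636602e-05 -3.01286635e+00]
[ 444.9679825  -254.16552448   69.13821776] [ 0.84747537 -0.26977111 -0.24289828] 0.2993740885285686 [-3.14158665e+00 -2.50449017e-05 -3.01287789e+00]
```

```bash
python3 - <<'E'
from h import *
c,im,d=grab("scene"); c2,im2,d2=grab("wrist"); 
a=cv2.resize(im[190:340,100:300],(533,400)); save(np.hstack([a[:,:400],cv2.resize(im2,(400,300))[:300].repeat(1,0) if 0 else cv2.copyMakeBorder(cv2.resize(im2,(400,300)),0,100,0,0,0)]),"g1.png")
W=cloud(c2,d2); hsv=cv2.cvtColor(im2,cv2.COLOR_RGB2HSV).astype(int)
red=((hsv[...,0]<8)|(hsv[...,0]>172))&(hsv[...,1]>150)
n,l,st,ce=cv2.connectedComponentsWithStats(red.astype(np.uint8))
for i in range(1,n):
    if st[i,4]>100:
        Q=W[l==i];print(st[i],np.nanmedian(Q,0).round(1),np.nanpercentile(Q,[2,98],axis=0).round(1))
E
```

```text
[ 296   24   86   88 6009] [ 348.  -238.1  122.1] [[ 332.4 -253.    89.9]
 [ 363.4 -222.   123.7]]
[ 252  214   44   55 1182] [ 433.9 -255.8   97.6] [[ 432.4 -267.    62.4]
 [ 440.1 -244.8  129.8]]
```

View pics/g1.png

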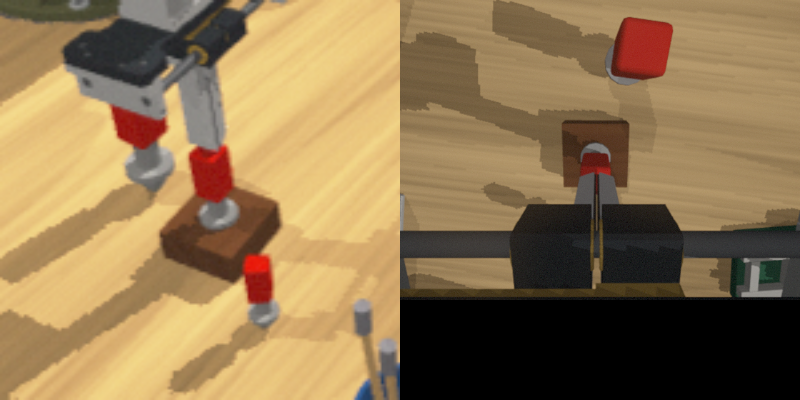

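```bash
python3 - <<'E'
from h import *
s=manip.read_state(); T=R.from_euler('xyz',s["eef_rot"])
c2,im2,d2=grab("wrist"); W=cloud(c2,d2)
for v in range(205,300,6):
    print(v,[ (W[v,u].round(0).astype(int).tolist(), im2[v,u].tolist()) for u in (262,272,282)])
c,im,d=grab("scene");W=cloud(c,d)
for v in range(222,272,4): print(v,[(W[v,u].round(0).astype(int).tolist(),im[v,u].tolist()) for u in (176,180,184)])
E
```

```text
205 [([434, -265, 36], [126, 125, 123]), ([433, -257, 37], [127, 123, 122]), ([432, -250, 36], [129, 126, 125])]
211 [([438, -264, 37], [95, 93, 89]), ([438, -257, 36], [78, 76, 71]), ([437, -250, 36], [127, 125, 124])]
217 [([434, -264, 70], [86, 19, 4]), ([433, -257, 69], [90, 21, 16]), ([433, -251, 68], [91, 22, 16])]
223 [([434, -263, 84], [92, 30, 20]), ([433, -257, 84], [95, 32, 27]), ([433, -251, 82], [92, 26, 21])]
229 [([434, -263, 97], [93, 27, 22]), ([433, -257, 97], [95, 33, 27]), ([433, -251, 94], [92, 30, 23])]
235 [([435, -262, 104], [121, 19, 17]), ([435, -257, 103], [122, 34, 30]), ([434, -251, 104], [143, 39, 32])]
241 [([438, -262, 105], [119, 26, 16]), ([438, -256, 104], [118, 42, 42]), ([437, -251, 103], [153, 59, 54])]
247 [([437, -261, 116], [88, 85, 82]), ([438, -256, 111], [53, 51, 44]), ([436, -251, 116], [86, 84, 81])]
253 [([437, -261, 125], [92, 89, 87]), ([438, -256, 122], [45, 39, 43]), ([436, -251, 126], [89, 84, 85])]
259 [([437, -261, 133], [86, 84, 81]), ([438, -256, 128], [40, 40, 32]), ([436, -252, 133], [90, 85, 85])]
265 [([437, -261, 140], [91,
[... 1363 characters left out ...]
89, 97, 93]), ([456, -249, 103], [185, 30, 17])]
250 [([448, -265, 101], [170, 20, 10]), ([456, -262, 102], [202, 33, 24]), ([457, -251, 94], [153, 17, 10])]
254 [([449, -268, 91], [151, 23, 15]), ([456, -263, 91], [147, 23, 13]), ([456, -253, 83], [152, 29, 20])]
258 [([448, -269, 80], [151, 27, 16]), ([457, -266, 82], [146, 21, 17]), ([458, -256, 75], [151, 23, 20])]
262 [([444, -268, 66], [150, 20, 18]), ([455, -266, 70], [149, 20, 12]), ([457, -257, 64], [150, 32, 21])]
266 [([423, -251, 30], [132, 99, 77]), ([449, -263, 53], [110, 97, 92]), ([452, -255, 47], [116, 113, 111])]
270 [([437, -265, 37], [125, 124, 120]), ([447, -263, 40], [111, 107, 106]), ([455, -259, 40], [117, 115, 114])]
```

```bash
python3 - <<'E'
from h import *
z=np.load("w1.npz");W=z["W"];im=z["im"]
for v in range(240,285,5): print(v,[(u,W[v,u].round(0).astype(int).tolist()) for u in (205,210,215,220,225,228,325,330,335,340)])
E
```

```text
240 [(205, [319, -167, 1]), (210, [320, -174, 1]), (215, [321, -181, 0]), (220, [322, -188, 0]), (225, [323, -195, 0]), (228, [323, -200, 0]), (325, [341, -340, 1]), (330, [341, -348, 0]), (335, [342, -355, 1]), (340, [344, -362, 2])]
245 [(205, [312, -167, 2]), (210, [313, -174, 1]), (215, [430, -224, 311]), (220, [431, -227, 311]), (225, [430, -229, 308]), (228, [429, -230, 307]), (325, [437, -281, 310]), (330, [437, -284, 311]), (335, [438, -286, 311]), (340, [336, -363, 1])]
250 [(205, [430, -220, 319]), (210, [430, -223, 318]), (215, [430, -225, 317]), (220, [431, -228, 319]), (225, [430, -230, 315]), (228, [427, -231, 307]), (325, [436, -281, 314]), (330, [437, -283, 318]), (335, [438, -285, 318]), (340, [438, -287, 319])]
255 [(205, [430, -221, 325]), (210, [430, -224, 326]), (215, [431, -226, 326]), (220, [430, -229, 324]), (225, [428, -230, 319]), (228, [424, -231, 308]), (325, [436, -280, 322]), (330, [437, -282, 326]), (335, [438, -284, 326]), (340, [438, -287, 325])]
260 [(205, [430, -223, 331]), (210, [430, -225, 332]), (215, [430, -227, 331]), (220, [430, -229, 329]), (
[... 576 characters left out ...]
 321]), (228, [416, -232, 310]), (325, [429, -281, 324]), (330, [435, -280, 339]), (335, [437, -281, 342]), (340, [438, -283, 344])]
275 [(205, [431, -226, 350]), (210, [431, -228, 350]), (215, [429, -230, 345]), (220, [426, -231, 337]), (225, [419, -232, 321]), (228, [414, -232, 310]), (325, [426, -281, 325]), (330, [433, -280, 339]), (335, [436, -281, 345]), (340, [437, -282, 349])]
280 [(205, [431, -227, 354]), (210, [430, -229, 352]), (215, [429, -230, 349]), (220, [423, -231, 336]), (225, [416, -232, 321]), (228, [260, -205, 1]), (325, [424, -281, 325]), (330, [431, -281, 340]), (335, [436, -280, 351]), (340, [437, -281, 354])]<stdin>:3: RuntimeWarning: invalid value encountered in cast
```

The depth data shows the fingertips at z≈306 when the reported TCP was 267, and at about 108 now against 69 reported. So the fingers really end about 39 mm above the reported TCP, and they closed in the air just above the key. The key has not moved. I'll reopen and go 39 mm lower.

jog_arm --plan '[0,0,0,0,0,0,0,0,0,0,0,0,0,0,0,0,0,0,0,0,0,0,0,0,0,0,0,0,0,0,0,0,0,0,0,0,0,0,-0.02,0,0,0,0,0,-0.035,0,0,0,0,0,-0.039,0,0,0,0,0,-0.039,0,0,0,0,0,-0.039,0,0,0]' --claw 0.05

```text
clock: 6.9
eef_pos: [445.3, -254.4, 30.8]
eef_rot: [-3.141, 0.001, -3.013]
wrist_force: [-0.0, -0.3, -0.1]
finger_gap: 50.0
finger_force: 0.0
```

jog_arm --plan '[0,0,0,0,0,0,0,0,0,0,0,0,0,0,0,0,0,0,0,0,0,0,0,0,0,0,0,0,0,0,0,0,0,0,0,0]' --claw 0.0 --force 35

```text
clock: 7.5
eef_pos: [445.1, -254.2, 30.4]
eef_rot: [-3.141, 0.0, -3.013]
wrist_force: [-0.5, 0.2, 2.1]
finger_gap: 23.7
finger_force: 35.0
```

```bash
python3 - <<'E'
from h import *
c,im,d=grab("wrist");W=cloud(c,d);hsv=cv2.cvtColor(im,cv2.COLOR_RGB2HSV).astype(int)
s=manip.read_state();print(s["eef_pos"],s["wrist_force"],s["finger_gap"],s["finger_force"],s["eef_rot"],s["joints"])
red=((hsv[...,0]<8)|(hsv[...,0]>172))&(hsv[...,1]>150)&(abs(W[...,2]-104)<2.5)&(abs(W[...,0]-445)<25)
Q=W[red];print(len(Q),cv2.minAreaRect(Q[:,:2].astype(np.float32)))
E
```

```text
[ 445.07654919 -254.24590588   30.34355831] [-1.70936243 -0.43424207  2.46120995] 23.579616860248766 35.0005567073822 [-3.14134034e+00  2.29831856e-04 -3.01286477e+00] [-5.90446239e-01  3.78245671e-01  1.76316356e+00 -4.56646627e-05
  9.99844292e-01 -2.28994575e+00]
2427 ((444.54742431640625, -254.0536346435547), (23.472192764282227, 23.967763900756836), 7.070710182189941)
```

jog_arm --plan '[0,0,0.01,0,0,0,0,0,0.03,0,0,0,0,0,0.06,0,0,0,0,0,0.1,0,0,0,0.01,0.02,0.13,0,0,0,0.025,0.05,0.15,0,0,1,0.04,0.09,0.155,0,0,2,0.055,0.13,0.155,0,0,3,0.07,0.17,0.155,0,0,4,0.085,0.21,0.155,0,0,4.6,0.1,0.25,0.155,0,0,4.6,0.115,0.29,0.155,0,0,4.6,0.13,0.325,0.155,0,0,4.6,0.14,0.345,0.155,0,0,4.6,0.145,0.355,0.155,0,0,4.6,0.145,0.355,0.155,0,0,4.6,0.145,0.355,0.155,0,0,4.6,0.145,0.355,0.155,0,0,4.6]'

```text
clock: 9.35
eef_pos: [589.7, 99.7, 185.4]
eef_rot: [-3.141, 0.0, -2.934]
wrist_force: [1.1, 0.1, -1.9]
finger_gap: 23.7
finger_force: 35.0
```

```bash
python3 - <<'E'
from h import *
c,im,d=grab("wrist");W=cloud(c,d);save(im,"w2.png");np.savez("w2",im=im,W=W)
s=manip.read_state();print(s["eef_pos"],s["finger_gap"],s["eef_rot"],s["joints"])
hsv=cv2.cvtColor(im,cv2.COLOR_RGB2HSV).astype(int)
near=(np.hypot(W[...,0]-536,W[...,1]-114)<32)
m=near&(W[...,2]>109)&(W[...,2]<124)
Q=W[m];print(len(Q),cv2.minAreaRect(Q[:,:2].astype(np.float32)),np.percentile(Q[:,2],[5,50,95]))
y=(abs(hsv[...,0]-24)<7)&(hsv[...,1]>100)&(abs(W[...,2]-81)<3)&(np.hypot(W[...,0]-559,W[...,1]-6)<25)
Q=W[y];print(len(Q), cv2.minAreaRect(Q[:,:2].astype(np.float32)) if len(Q)>3 else 0)
E
```

```text
[589.77376167  99.7419614  185.41251078] 24.166085317126765 [-3.14146094e+00  9.27684538e-05 -2.93387500e+00] [ 1.06369676e-01  3.95623385e-01  1.35039690e+00 -1.23545565e-04
  1.39546675e+00 -1.67212275e+00]
1629 ((537.9732055664062, 114.03950500488281), (35.427085876464844, 35.795352935791016), 11.9789400100708) [115.57876004 116.850597   117.99659423]
225 ((561.2329711914062, 6.389376640319824), (14.65050220489502, 14.306283950805664), 21.05849266052246)
```

View pics/w2.png

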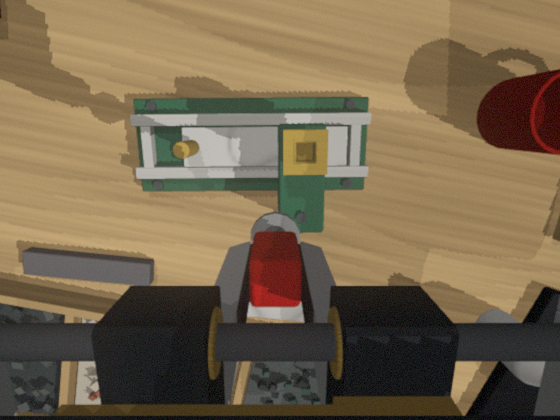

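jog_arm --plan '[-0.02,0.006,0,0,0,0.1,-0.04,0.012,0,0,0,0.1,-0.051,0.0141,0,0,0,0.1,-0.0512,0.0141,-0.02,0,0,0.1,-0.0512,0.0141,-0.04,0,0,0.1,-0.0512,0.0141,-0.048,0,0,0.1,-0.0512,0.0141,-0.048,0,0,0.1,-0.0512,0.0141,-0.048,0,0,0.1]'

```text
clock: 10.2
eef_pos: [539.1, 114.7, 138.0]
eef_rot: [-3.142, 0.001, -2.931]
wrist_force: [0.1, 0.3, -1.5]
finger_gap: 23.9
finger_force: 35.0
```

```bash
python3 - <<'E'
from h import *
s=manip.read_state();print(s["eef_pos"],s["eef_rot"])
c,im,d=grab("wrist");W=cloud(c,d)
near=(np.hypot(W[...,0]-537,W[...,1]-114)<40)
for a,b in((109,122),(140,150),(78,108)):
    m=near&(W[...,2]>a)&(W[...,2]<b);Q=W[m];print(a,len(Q),cv2.minAreaRect(Q[:,:2].astype(np.float32)) if len(Q)>5 else 0,Q.min(0) if len(Q) else 0,Q.max(0) if len(Q) else 0)
i2=camera("scene")[0]
a=cv2.resize(im[100:300,180:400],(440,400)); b=cv2.resize(i2[120:220,250:340],(360,400)); save(np.hstack([a,b]),"w3.png")
E
```

```text
[539.14167145 114.68658244 138.02048301] [-3.14150143e+00  9.12383993e-04 -2.93129048e+00]
109 1067 ((535.8695678710938, 113.459716796875), (32.531982421875, 36.111610412597656), 13.056458473205566) [516.60272666  92.6546366  109.01675978] [555.63274804 131.55230376 118.61528723]
140 732 ((533.205078125, 113.28948974609375), (19.763851165771484, 30.83443832397461), 11.33434009552002) [523.25140318  98.84468729 140.0751905 ] [545.77045948 130.34815546 149.97830542]
78 421 ((536.60400390625, 114.03048706054688), (41.756874084472656, 40.322349548339844), 13.002455711364746) [513.84379226  90.17975312  78.00150077] [552.41099706 138.37223063 107.34676711]
```

View pics/w3.png

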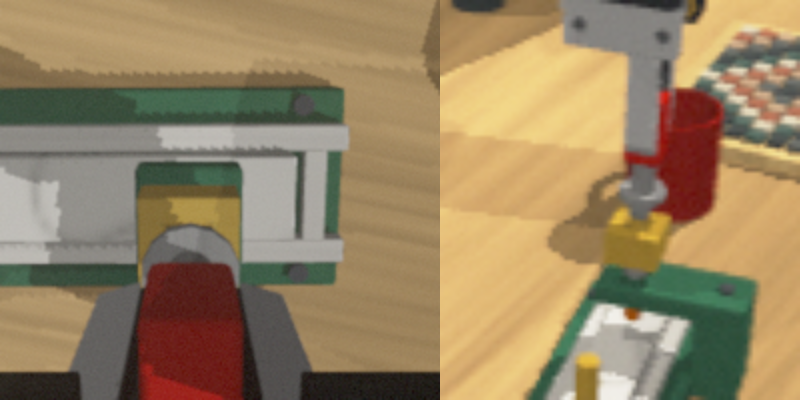

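jog_arm --plan '[-0.0006,-0.0009,0,0,0,0,-0.0006,-0.0009,0,0,0,0,-0.0006,-0.0009,-0.002,0,0,0,-0.0006,-0.0009,-0.004,0,0,0,-0.0006,-0.0009,-0.006,0,0,0,-0.0006,-0.0009,-0.008,0,0,0,-0.0006,-0.0009,-0.0095,0,0,0,-0.0006,-0.0009,-0.011,0,0,0,-0.0006,-0.0009,-0.0125,0,0,0,-0.0006,-0.0009,-0.0125,0,0,0]'

```text
clock: 11.3
eef_pos: [538.1, 114.0, 124.4]
eef_rot: [3.142, -0.0, -2.931]
wrist_force: [-0.0, 0.2, -1.4]
finger_gap: 23.7
finger_force: 35.0
```

jog_arm --plan '[0,0,-0.002,0,0,0,0,0,-0.004,0,0,0,0,0,-0.0055,0,0,0,0,0,-0.0065,0,0,0,0,0,-0.0065,0,0,0]'

```text
clock: 11.8
eef_pos: [538.1, 114.0, 118.0]
eef_rot: [3.142, -0.0, -2.931]
wrist_force: [-1.0, 0.2, -2.1]
finger_gap: 23.6
finger_force: 35.0
```

jog_arm --plan '[0,0,-0.0005,0,0,0,0,0,-0.0005,0,0,0]'

```text
clock: 12.0
eef_pos: [538.2, 114.1, 117.6]
eef_rot: [3.142, -0.0, -2.931]
wrist_force: [-0.0, -0.1, -1.4]
finger_gap: 23.8
finger_force: 35.0
```

jog_arm --plan '[0,0,-0.0005,0,0,0,0,0,-0.0005,0,0,0]'

```text
clock: 12.2
eef_pos: [538.2, 114.0, 117.2]
eef_rot: [-3.142, 0.0, -2.931]
wrist_force: [0.8, 0.4, -1.6]
finger_gap: 23.8
finger_force: 35.0
```

jog_arm --plan '[0,0,-0.0005,0,0,0,0,0,-0.0005,0,0,0]'

```text
clock: 12.4
eef_pos: [538.4, 114.1, 117.1]
eef_rot: [-3.142, 0.001, -2.931]
wrist_force: [-2.0, 0.5, 4.0]
finger_gap: 24.4
finger_force: 35.0
```

jog_arm --plan '[0,0,-0.0005,0,0,0,0,0,-0.0005,0,0,0]'

```text
clock: 12.6
eef_pos: [538.5, 114.1, 117.0]
eef_rot: [-3.142, 0.001, -2.931]
wrist_force: [-2.5, -0.8, 8.2]
finger_gap: 24.1
finger_force: 35.0
```

jog_arm --plan '[0,0,-0.0005,0,0,0,0,0,-0.0005,0,0,0]'

```text
clock: 12.8
eef_pos: [538.6, 114.1, 116.9]
eef_rot: [-3.141, 0.002, -2.931]
wrist_force: [-3.9, -0.4, 12.9]
finger_gap: 23.6
finger_force: 35.0
```

jog_arm --plan '[0,0,0.0004,0,0,-6,0,0,0.0002,0,0,-12,0,0,0,0,0,-18,0,0,-0.0002,0,0,-24,0,0,-0.0004,0,0,-30,0,0,-0.0006,0,0,-36,0,0,-0.0008,0,0,-42,0,0,-0.00105,0,0,-48,0,0,-0.00125,0,0,-54,0,0,-0.0015,0,0,-60]'

```text
clock: 13.8
eef_pos: [538.5, 113.4, 115.0]
eef_rot: [3.141, 0.002, 2.301]
wrist_force: [-2.7, -5.0, 10.2]
finger_gap: 24.0
finger_force: 35.0
```

```bash
python3 - <<'E'
from h import *
s=manip.read_state();print({k:s[k] for k in s})
c,im,d=grab("wrist");i2=camera("scene")[0]
a=cv2.resize(im[100:300,180:400],(440,400)); b=cv2.resize(i2[120:220,250:340],(360,400)); save(np.hstack([a,b]),"w4.png")
E
```

```text
{'clock': 13.8, 'joints': array([ 1.41704971e-01,  3.47603098e-01,  1.58351547e+00, -1.37412532e-03,
        1.20943883e+00, -5.87870301e-01]), 'qd': array([ 1.02258263e-03,  1.72980590e-03,  3.12013141e-03, -1.08529809e-03,
       -4.09896215e-03,  1.03927286e+00]), 'effort': array([  2.25627244, -49.42184329, -31.51032329,   1.42692447,
        -0.98060958,  -2.14247324]), 'eef_pos': array([538.54684204, 113.39915865, 115.04362183]), 'eef_rot': array([3.14144459e+00, 1.64398598e-03, 2.30085663e+00]), 'wrist_force': array([-2.71983142, -4.96011376, 10.21808333]), 'moment': array([-1.25308971,  0.53248945, -0.00855333]), 'finger_force': 35.00486433506012, 'finger_gap': 24.00917734899681}
```

View pics/w4.png

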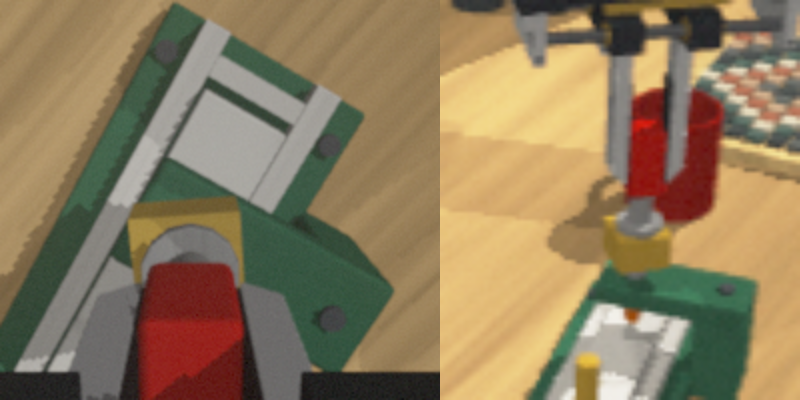

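jog_arm --plan '[0,0,-0.0002,0,0,-6,0,0,-0.0004,0,0,-12,0,0,-0.0006,0,0,-18,0,0,-0.0008,0,0,-24,0,0,-0.00105,0,0,-30,0,0,-0.00125,0,0,-36,0,0,-0.00145,0,0,-42,0,0,-0.00165,0,0,-48,0,0,-0.0019,0,0,-54,0,0,-0.0021,0,0,-60,0,0,-0.0023,0,0,-66,0,0,-0.0025,0,0,-72,0,0,-0.0027,0,0,-78,0,0,-0.0029,0,0,-84,0,0,-0.0031,0,0,-90,0,0,-0.00335,0,0,-96,0,0,-0.0035,0,0,-101,0,0,-0.0036,0,0,-104,0,0,-0.0036,0,0,-104]'

```text
clock: 15.8
eef_pos: [537.8, 113.5, 111.4]
eef_rot: [3.141, 0.001, 0.488]
wrist_force: [-6.6, -3.7, 11.8]
finger_gap: 23.8
finger_force: 35.0
```

jog_arm --plan '[0,0,0.0005,0,0,0,0,0,0.001,0,0,0,0,0,0.001,0,0,0]'

```text
clock: 16.1
eef_pos: [537.6, 113.6, 111.5]
eef_rot: [3.141, 0.002, 0.49]
wrist_force: [-4.8, -3.7, 3.7]
finger_gap: 23.7
finger_force: 35.0
```

jog_arm --plan '[0,0,0,0,0,0,0,0,0,0,0,0,0,0,0,0,0,0,0,0,0,0,0,0,0,0,0,0,0,0,0,0,0.01,0,0,0,0,0,0.03,0,0,0,0,0,0.055,0,0,0,0,0,0.065,0,0,0,0,0,0.065,0,0,0]' --claw 0.05

```text
clock: 17.1
eef_pos: [538.8, 114.1, 178.0]
eef_rot: [3.141, -0.003, 0.49]
wrist_force: [0.3, -0.3, 0.4]
finger_gap: 50.1
finger_force: 0.0
```

jog_arm --plan '[0.003,-0.01,0,0,0,8,0.006,-0.03,0,0,0,16,0.009,-0.05,0,0,0,24,0.012,-0.07,0,0,0,32,0.018,-0.09,0,0,0,40,0.0235,-0.1,0,0,0,48,0.0235,-0.108,0,0,0,56,0.0235,-0.108,0,0,0,64,0.0235,-0.108,0,0,0,72,0.0235,-0.108,0,0,0,74,0.0235,-0.108,0,0,0,74,0.0235,-0.108,0,0,0,74]'

```text
clock: 18.3
eef_pos: [561.4, 6.1, 175.7]
eef_rot: [-3.14, -0.0, 1.78]
wrist_force: [0.2, -0.8, 1.0]
finger_gap: 50.0
finger_force: 0.0
```

```bash
python3 - <<'E'
from h import *
s=manip.read_state();print(s["eef_pos"],s["eef_rot"],s["joints"],s["wrist_force"])
c,im,d=grab("wrist");W=cloud(c,d);save(im,"w5.png");hsv=cv2.cvtColor(im,cv2.COLOR_RGB2HSV).astype(int)
y=(abs(hsv[...,0]-24)<7)&(hsv[...,1]>100)&(abs(W[...,2]-81)<3)&(np.hypot(W[...,0]-561,W[...,1]-6)<25)
Q=W[y];print(len(Q), cv2.minAreaRect(Q[:,:2].astype(np.float32)) if len(Q)>3 else 0)
c,im2,d=grab("scene");W=cloud(c,d);hsv=cv2.cvtColor(im2,cv2.COLOR_RGB2HSV).astype(int)
y=(abs(hsv[...,0]-24)<7)&(hsv[...,1]>100)&(abs(W[...,2]-81)<4)&(np.hypot(W[...,0]-561,W[...,1]-6)<25)
Q=W[y];print(len(Q), cv2.minAreaRect(Q[:,:2].astype(np.float32)) if len(Q)>3 else 0)
a=cv2.resize(im,(440,330)); b=cv2.resize(im2[120:250,240:345],(267,330)); save(np.hstack([a,b]),"w5.png")
E
```

```text
[561.37620945   6.07735163 175.73964588] [-3.14043107e+00 -3.16245540e-04  1.78014654e+00] [-5.44153409e-02  3.19738068e-01  1.47492758e+00  2.52552425e-06
  1.34813086e+00 -2.63766299e-01] [ 0.16140278 -0.83238901  1.03154795]
219 ((561.0966186523438, 6.61141300201416), (14.751055717468262, 14.708518028259277), 9.955988883972168)
24 ((561.8169555664062, 5.2566986083984375), (15.018993377685547, 14.559283256530762), 86.9764175415039)
```

View pics/w5.png

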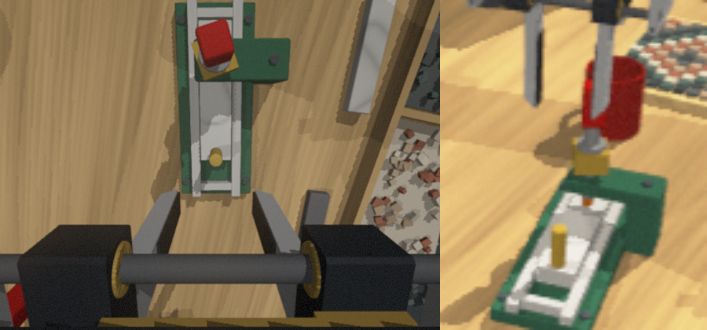

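The key stands in the screw unsupported (left image, 212,45), and the pin is at (561, 6.5), right under the gripper. I'll descend around the pin.

jog_arm --plan '[0,0,-0.03,0,0,0,0,0,-0.06,0,0,0,0,0,-0.09,0,0,0,0,0,-0.12,0,0,0,0,0,-0.14,0,0,0,0,0,-0.155,0,0,0,0,0,-0.16,0,0,0,0,0,-0.16,0,0,0,0,0,-0.16,0,0,0]'

```text
clock: 19.3
eef_pos: [562.3, 6.0, 17.5]
eef_rot: [3.14, 0.0, 1.781]
wrist_force: [0.6, -0.1, 0.5]
finger_gap: 50.2
finger_force: 0.0
```

jog_arm --plan '[0,0,0,0,0,0,0,0,0,0,0,0,0,0,0,0,0,0,0,0,0,0,0,0,0,0,0,0,0,0,0,0,0,0,0,0,0,0,0,0,0,0]' --claw 0.0 --force 15

```text
clock: 20.0
eef_pos: [561.7, 6.0, 16.7]
eef_rot: [-3.142, 0.0, 1.782]
wrist_force: [-1.9, -0.3, 2.3]
finger_gap: 15.5
finger_force: 15.0
```

```bash
cat > f.py <<'E'
from h import *
import sys
F=[];M=[]
for i in range(int(sys.argv[1])):
    camera("top"); s=manip.read_state(); F.append(s["wrist_force"]);M.append(s["moment"])
F=np.array(F);a=np.radians(12)
print("pos",s["eef_pos"].round(2),"gap",round(s["finger_gap"],1))
print("F",F.mean(0).round(2),"+-",F.std(0).round(2),"jig x,y:",(F.mean(0)@[np.cos(a),np.sin(a),0]).round(2),(F.mean(0)@[-np.sin(a),np.cos(a),0]).round(2),"M",np.mean(M,0).round(2))
E
python3 f.py 4
```

```text
pos [561.71   6.02  16.66] gap 15.6
F [-1.38 -0.2   2.77] +- [0.11 0.26 0.49] jig x,y: -1.39 0.09 M [-0.1   0.14  0.02]
```

jog_arm --plan '[-0.0001,0,0.00025,0,0,0,-0.0001,0,0.00025,0,0,0]'

```text
clock: 20.4
eef_pos: [561.6, 6.0, 16.7]
eef_rot: [-3.142, 0.0, 1.782]
wrist_force: [0.1, -1.3, 1.1]
finger_gap: 15.7
finger_force: 15.0
```

jog_arm --plan '[0.0003,-0.0015,0,0,0,0,0.0006,-0.003,0,0,0,0,0.001,-0.0045,0,0,0,0,0.0013,-0.006,0,0,0,0]'

```text
clock: 20.8
eef_pos: [562.8, 0.0, 16.7]
eef_rot: [-3.141, -0.0, 1.782]
wrist_force: [-0.9, 3.6, -0.6]
finger_gap: 15.7
finger_force: 15.0
```

jog_arm --plan '[0.0003,-0.0015,0,0,0,0,0.0006,-0.003,0,0,0,0,0.001,-0.0045,0,0,0,0,0.0013,-0.006,0,0,0,0]'

```text
clock: 21.2
eef_pos: [564.1, -6.1, 16.7]
eef_rot: [-3.141, -0.0, 1.782]
wrist_force: [-0.3, 2.4, -1.7]
finger_gap: 15.6
finger_force: 15.0
```

jog_arm --plan '[0.0003,-0.0015,0,0,0,0,0.0006,-0.003,0,0,0,0,0.001,-0.0045,0,0,0,0,0.0013,-0.006,0,0,0,0]'

```text
clock: 21.6
eef_pos: [565.5, -12.1, 16.7]
eef_rot: [-3.141, -0.0, 1.782]
wrist_force: [0.3, 3.9, -2.7]
finger_gap: 15.9
finger_force: 15.0
```

```bash
python3 f.py 4
```

```text
pos [565.59 -12.22  16.89] gap 15.8
F [-0.24  0.71 -2.18] +- [0.65 0.58 0.7 ] jig x,y: -0.08 0.74 M [ 0.15 -0.03  0.02]
```

jog_arm --plan '[0,0,-0.0002,0,0,0,-0.0003,0.0015,-0.0002,0,0,0,-0.0006,0.003,-0.0002,0,0,0]'

```text
clock: 22.1
eef_pos: [565.1, -9.3, 16.8]
eef_rot: [3.141, 0.001, 1.781]
wrist_force: [0.7, -4.0, -0.2]
finger_gap: 16.0
finger_force: 15.0
```

jog_arm --plan '[-0.0003,0.0015,0,0,0,0,-0.0006,0.003,0,0,0,0]'

```text
clock: 22.3
eef_pos: [564.4, -5.9, 16.7]
eef_rot: [3.141, 0.0, 1.782]
wrist_force: [0.8, -4.6, 0.4]
finger_gap: 16.0
finger_force: 15.0
```

jog_arm --plan '[-0.0003,0.0015,0,0,0,0,-0.0006,0.003,0,0,0,0]'

```text
clock: 22.5
eef_pos: [563.7, -2.9, 16.7]
eef_rot: [3.141, 0.0, 1.782]
wrist_force: [1.4, -4.3, 0.4]
finger_gap: 15.7
finger_force: 15.0
```

jog_arm --plan '[-0.0003,0.0015,0,0,0,0,-0.0006,0.003,0,0,0,0]'

```text
clock: 22.7
eef_pos: [563.1, 0.1, 16.7]
eef_rot: [3.141, 0.0, 1.782]
wrist_force: [1.1, -3.7, 0.0]
finger_gap: 15.6
finger_force: 15.0
```

jog_arm --plan '[-0.0003,0.0015,0,0,0,0,-0.0006,0.003,0,0,0,0]'

```text
clock: 22.9
eef_pos: [562.5, 3.1, 16.6]
eef_rot: [3.141, 0.0, 1.781]
wrist_force: [1.3, -3.8, -0.1]
finger_gap: 15.7
finger_force: 15.0
```

jog_arm --plan '[-0.0003,0.0015,0,0,0,0,-0.0006,0.003,0,0,0,0]'

```text
clock: 23.1
eef_pos: [561.9, 6.1, 16.7]
eef_rot: [3.141, 0.0, 1.781]
wrist_force: [1.0, -5.3, 0.6]
finger_gap: 15.6
finger_force: 15.0
```

```bash
python3 f.py 3
```

```text
pos [561.86   6.3   16.65] gap 15.6
F [ 0.46 -3.34  1.52] +- [0.34 0.96 0.25] jig x,y: -0.25 -3.36 M [-0.52 -0.21 -0.01]
```

The drag while sliding is about 4.3 N. That means a tip force of about 2.6 N, which agrees with the 2.4 N worked out from the key's height and is inside the 1.5–5 N band. I'll make one longer full stroke each way as proof.

jog_arm --plan '[0.0003,-0.0015,0,0,0,0,0.0006,-0.003,0,0,0,0,0.001,-0.0045,0,0,0,0,0.0013,-0.006,0,0,0,0,0.0016,-0.0075,0,0,0,0,0.0019,-0.009,0,0,0,0,0.0022,-0.0105,0,0,0,0,0.0026,-0.012,0,0,0,0,0.0029,-0.0135,0,0,0,0,0.0032,-0.015,0,0,0,0,0.0035,-0.0165,0,0,0,0,0.0038,-0.018,0,0,0,0,0.0041,-0.0195,0,0,0,0,0.0045,-0.021,0,0,0,0,0.0048,-0.0225,0,0,0,0,0.0051,-0.024,0,0,0,0,0.0054,-0.0255,0,0,0,0]'

```text
clock: 24.95
eef_pos: [567.1, -18.4, 16.6]
eef_rot: [-3.141, -0.002, 1.782]
wrist_force: [-0.6, 6.7, 4.5]
finger_gap: 15.8
finger_force: 15.0
```

jog_arm --plan '[-0.0003,0.0015,0,0,0,0,-0.0006,0.003,0,0,0,0,-0.001,0.0045,0,0,0,0,-0.0013,0.006,0,0,0,0,-0.0016,0.0075,0,0,0,0,-0.0019,0.009,0,0,0,0,-0.0022,0.0105,0,0,0,0,-0.0026,0.012,0,0,0,0,-0.0029,0.0135,0,0,0,0,-0.0032,0.015,0,0,0,0,-0.0035,0.0165,0,0,0,0,-0.0038,0.018,0,0,0,0,-0.0041,0.0195,0,0,0,0,-0.0045,0.021,0,0,0,0,-0.0048,0.0225,0,0,0,0,-0.0051,0.024,0,0,0,0]'

```text
clock: 26.55
eef_pos: [562.2, 4.3, 16.7]
eef_rot: [3.141, 0.001, 1.781]
wrist_force: [0.9, -5.7, 1.9]
finger_gap: 15.6
finger_force: 15.0
```

jog_arm --plan '[0,0,0,0,0,0,0,0,0,0,0,0,0,0,0,0,0,0,0,0,0,0,0,0,0,0,0,0,0,0,0,0,0.01,0,0,0,0,0,0.04,0,0,0,0,0,0.08,0,0,0,0,0,0.12,0,0,0,0,0,0.16,0,0,0,0,-0.03,0.19,0,0,0,0,-0.05,0.19,0,0,0,0,-0.05,0.19,0,0,0,0,-0.05,0.19,0,0,0]' --claw 0.05

```text
clock: 27.95
eef_pos: [561.9, -45.3, 206.6]
eef_rot: [-3.141, -0.0, 1.781]
wrist_force: [-0.8, 0.7, 0.2]
finger_gap: 50.2
finger_force: 0.0
```

```bash
python3 - <<'E'
from h import *
print(manip.read_state()["wrist_force"])
c,im,d=grab("wrist");c2,im2,d2=grab("scene");W=cloud(c2,d2)
hsv=cv2.cvtColor(im2,cv2.COLOR_RGB2HSV).astype(int)
m=((hsv[...,0]<8)|(hsv[...,0]>172))&(hsv[...,1]>150)&(np.hypot(W[...,0]-538,W[...,1]-114)<35)&(W[...,2]>120)
print(len(W[m]),np.percentile(W[m],[2,50,98],axis=0).round(1))
a=cv2.resize(im,(440,330)); b=cv2.resize(im2[120:250,240:345],(267,330)); save(np.hstack([a,b]),"w6.png")
E
```

```text
[-0.8120934   0.7310801   0.17448804]
177 [[530.5  98.2 141.7]
 [542.6 104.3 167.8]
 [553.1 121.9 185.9]]
```

View pics/w6.png

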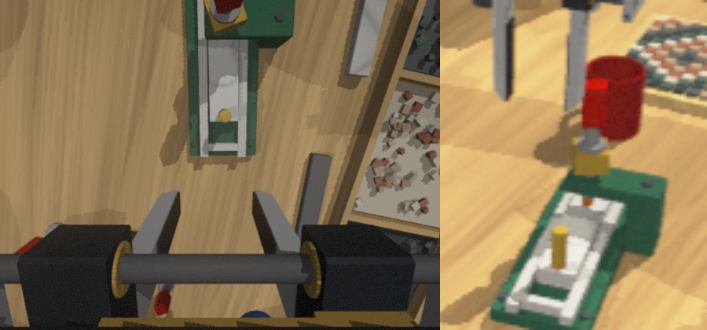

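The key stands seated with its top at about 185 mm, as expected. The block is under the tip and the robot touches nothing.

```bash
python3 -c "
from cell import manip
print(manip.sign_off())"
```

```text
the job is handed in; nothing more can be done
None
```

The job is handed in at about 28 s: the key is seated and standing in the screw, and the block is under the tip and slid to and fro twice with a light rub (drag about 4.3 N, so an estimated 2.6 N at the tip). My first grasp closed on air just above the key, because the fingers really end about 39 mm above the reported TCP; I corrected for that.

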